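# Point out the tube that is not home, then press it home

## Robot

A 6-joint arm with a two-finger parallel gripper is mounted at the origin on a cart in front of the work surface, level with it; the furniture and walls round the work are solid. World frame = base frame: x ahead of the robot, y to its left, z up, the work surface at z = 0. Lengths are in mm, angles in rad, forces in N, time in s.
With the tool pointing down it reaches from about 400 to 925 mm from the base axis. Payload 12.5 kg.
Tool frame: the origin (TCP) lies on the centre line of the jaws, within the pads' length; the fingertips stand 14 mm ahead of it and the grasp point (between the pads) lies 5 mm behind it; z points along the fingers, x is the direction in which the jaws open and shut, and the axes are right-handed (so a half turn about z gives the same grasp; the last joint's range is limited). The gripper opens to 95 mm and grips with 3 to 60 N. Pads are 20 mm wide; open, the fingers measure 119 mm over their backs; the gripper's body (75 mm by 180 mm) begins 59 mm behind the grasp point.
Start: joints at [1.078, 0.491, 1.559, -0, 1.092, -0.106], TCP at [235.751, 578.849, 228.661] pointing down, gripper open.
Joint ranges: [-3.1, 3.1], [-0.84, 2.19], [0.05, 2.79], [-1.13, 4.28], [0.06, 2.93], [-2.69, 2.69]. Speed limits (rad/s): [2.22, 2.22, 2.79, 3.14, 3.14, 3.14].

## Interface

Orientations are given as [roll, pitch, yaw] about the fixed x, y, z axes, in that order (R = Rz(yaw) Ry(pitch) Rx(roll)).
In Python, from cell import state, read_camera, job_done gives the robot as it stands.
- The arm moves only by the shell command python3 -m handwheel 'ROWS'. ROWS is JSON, a list of rows, each an object of numbers: "hand": the finger opening in m, from 0 to 0.0951; "x", "y", "z": the shift along the world's x, y, z in m; "spin": the turn about the world's z in units of 5 degrees (1.0 is 5 degrees). In form: [{"hand": .., "x": .., "y": .., "z": .., "spin": ..}, ...]. A call has 1 to 20 rows; each row is the pose to reach, as a shift and turn from the pose commanded when the call began; what a row does not reach only later rows make up. A row lasts 1/12 s, in which the tool goes at most 41.7 mm and 7.16 degrees, less where a joint would pass 70% of its speed; a pose out of reach is approached as far as the arm can. A call with a gripper value outside its range is refused whole. The fingers move at their own pace and stop on an object; the grip force is fixed at half the most. Time passes only in rows, so rows that repeat a pose let the fingers close. It gives the time, the measured TCP pose, the force and the opening at its end, in the units of the state.
- state(): the state, without advancing time (a new reading comes with each control period).
- read_camera(name): name is "scene" or "top"; returns a dict with "img" (400x640x3 uint8, red, green, blue), "fx", "fy", "cx", "cy" (pixels), "T" (4x4, takes a point from camera to world coordinates). Camera axes: x right, y down, z forward; pixel columns grow to the right and rows downward; lengths in mm; the calibration is good to about 2 mm. A picture is of the moment at which its call begins. There is no depth.
- job_done(): hands the job in, once; it reports no verdict.
The state is a dict: "t": time; "joints": joint angles; "qvel": joint speeds; "tau": joint torques, N m; "eef_pos": TCP position; "tcp_rot": TCP orientation; "ft_force": force on the tool from outside, world axes, zero at the start; "moment": the same for the moment, N m; "opening": opening from 0.0 (shut) to 1.0 (fully open).
Only numpy, scipy, OpenCV 4.12 (cv2) and the standard library are available. Lean on these libraries where they do the work, as an engineer would, in place of code of your own. Each camera call takes 0.05 s, during which the arm holds its last target. There are 200 camera calls.

## Task

One of the capped tubes in the sample rack has not been pushed fully home and stands higher than the rest; the bench camera must record which one before it is put right. With the fingers closed and pointing straight down, point at that tube: hold the fingertips about a finger's breadth above the middle of its cap, without touching it, for two seconds. Then press the cap gently down with the fingertips until the tube is fully home like the others; do not grip or lift anything, and leave the other tubes and the things on the bench alone.

Things in the scene. Friction and masses are not known exactly. Their poses are not given: they have to be found in the camera images.
- rack: clear plastic tube rack, 72 x 193 x 62 mm, does not slide. Origin: centre of its underside; y along its length, z up. Two rows (x = -17, 17 mm) of six places (y = -70, -42, -14, 14, 42, 70 mm); top plate 55 mm high. A soft ring in each place holds a tube at whatever depth it is left. Every second place holds a tube: nearest tubes 44 mm apart centre to centre
- loose_tube: the tube that is not fully home: a capped sample tube, 84 mm long, body 12 mm and cap 15.5 mm in diameter, the same shape as the other five but standing 16 to 24 mm higher in the rack; it may be in any of the six occupied places. Origin at the centre of its foot, z up its axis. Cap colour says nothing.
- loose_cap (a point): centre of the flat top of that tube's cap. It is 90 mm above the worktop when the tube is fully home (as are the caps of the other five tubes), 106 to 114 mm at the start.
- loose_tube_rise (a joint): how far the loose tube stands above its fully home position, m; 0 = foot on the rack's floor, fully home. It slides straight down when its cap is pressed with about 3 to 5 N, stops hard at 0, and does not spring back.
- cap_b (a point): centre of the top of the cap of one of the five tubes that are already home, 90 mm above the worktop
- cap_c (a point): centre of the top of the cap of one of the five tubes that are already home, 90 mm above the worktop
- cap_d (a point): centre of the top of the cap of one of the five tubes that are already home, 90 mm above the worktop
- cap_e (a point): centre of the top of the cap of one of the five tubes that are already home, 90 mm above the worktop
- cap_f (a point): centre of the top of the cap of one of the five tubes that are already home, 90 mm above the worktop
- timer: small white bench timer, 60 x 68 x 24 mm, just past one end of the rack; a bystander, loose; origin at the centre of its underside
- coverslip_box: small white carton, 42 x 60 x 30 mm, just past the other end of the rack; a bystander, loose; origin at the centre of its underside
- strip_vial: white vial with a wide cap, 46 mm across, 98 mm tall, towards the back left; a bystander, loose; origin at the centre of its underside
- slide_box: flat hinged box, 40 x 90 x 32 mm, on a notebook at the far left; a bystander, loose; origin at the centre of its underside
- stain_bottle_a: small bottle, 44 mm across, 98 mm tall, on the draining board at the right; a bystander, loose; origin at the centre of its underside
- stain_bottle_b: small bottle, 44 mm across, 98 mm tall, behind the first one on the draining board; a bystander, loose; origin at the centre of its underside
- sample_cup: sample cup with a screw lid, 67 mm across, 68 mm tall, on the draining board; a bystander, loose; origin at the centre of its underside
- wash_bottle: wash bottle with a thin bent spout, 60 x 90 x 188 mm, at the back of the draining board; a bystander, loose; origin at the centre of its underside
- tube_b: one of the five tubes that are already home, shaped like the loose one; origin at the centre of its foot
- tube_c: one of the five tubes that are already home, shaped like the loose one; origin at the centre of its foot
- tube_d: one of the five tubes that are already home, shaped like the loose one; origin at the centre of its foot
- tube_e: one of the five tubes that are already home, shaped like the loose one; origin at the centre of its foot
- tube_f: one of the five tubes that are already home, shaped like the loose one; origin at the centre of its foot

How it is judged:
By the outcome, as a careful person would: the job done as asked, in the order asked, and still so for the second after the job is handed in, with the robot touching nothing.
It also fails if it takes over 38 s, if anything falls off the work surface, if the arm or the gripper's body presses on something with over 40 N, if the wrist force passes 120 N, or if a joint passes its speed limit or range.

## Working session

There is one attempt and no reset: what is moved stays moved. The work goes in short steps, Python scripts to look and compute and a shell command to move; the robot and the scene stay as the last step left them, time stands still between calls to the robot, and variables do not carry over. Pictures are saved under pics/ and viewed, about 8 in all and at most 12, crops included, and the job is handed in when it is done.

```bash
mkdir -p pics; cat > h.py <<'E'
import cv2,numpy as np
from cell import state,read_camera,job_done
def shot(cam,name,box=None,s=1):
    c=read_camera(cam); im=c["img"][:,:,::-1]
    if box: im=im[box[1]:box[3],box[0]:box[2]]
    cv2.imwrite(f"pics/{name}.png",cv2.resize(im,None,fx=s,fy=s,interpolation=cv2.INTER_CUBIC)); return c
def ray(c,u,v,z):
    T=np.array(c["T"]);d=T[:3,:3]@[(u-c["cx"])/c["fx"],(v-c["cy"])/c["fy"],1];o=T[:3,3]
    return o+d*(z-o[2])/d[2]
def proj(c,p):
    T=np.linalg.inv(np.array(c["T"]));q=T[:3,:3]@p+T[:3,3]
    return q[0]/q[2]*c["fx"]+c["cx"],q[1]/q[2]*c["fy"]+c["cy"]
E
python3 - <<'E'
from h import *
for n in("scene","top"):
    c=shot(n,n+"0"); print(n,c["fx"],c["cx"],c["cy"],np.round(c["T"],3).tolist())
print(state())
E
```

```text
scene 388.2552109795824 317.813588054781 199.48601964546893 [[-0.75, -0.501, 0.433, 99.675], [-0.662, 0.582, -0.472, 742.241], [-0.016, -0.641, -0.768, 996.946], [0.0, 0.0, 0.0, 1.0]]
top 520.8847354715219 318.98469480053694 192.68243403556335 [[-0.015, -0.974, 0.228, 286.308], [-1.0, 0.014, -0.006, 190.726], [0.002, -0.228, -0.974, 1568.324], [0.0, 0.0, 0.0, 1.0]]
{'t': 0.1, 'joints': array([ 1.07835707e+00,  4.91509829e-01,  1.55937686e+00,  1.70049435e-06,
        1.09169928e+00, -1.05599322e-01]), 'qvel': array([ 0.00081359, -0.00010332, -0.0011742 , -0.00047252,  0.00111613,
       -0.00047421]), 'tau': array([ 4.20835931e-03, -6.13617325e+01, -2.58606416e+01,  6.93895994e-02,
        4.69960109e-02, -4.90610637e-05]), 'eef_pos': array([235.67545271, 578.65246548, 228.11763263]), 'tcp_rot': array([-3.14148645e+00,  9.87632583e-04,  1.18395566e+00]), 'ft_force': array([-0.30623466,  0.16149298,  0.3806791 ]), 'moment': array([ 0.02877932,  0.04604744, -0.01497829]), 'opening': 1.0002247700028264}
```

View pics/scene0.png

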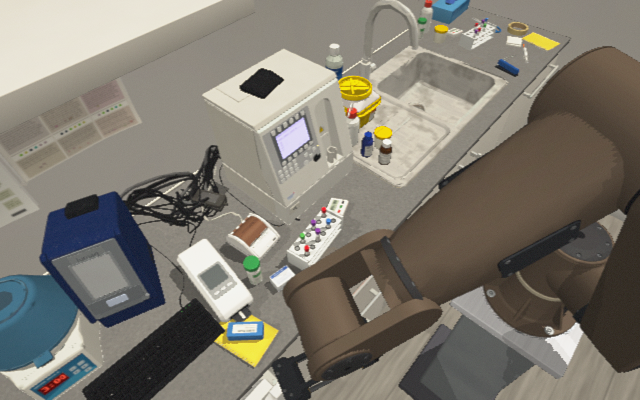

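View pics/top0.png

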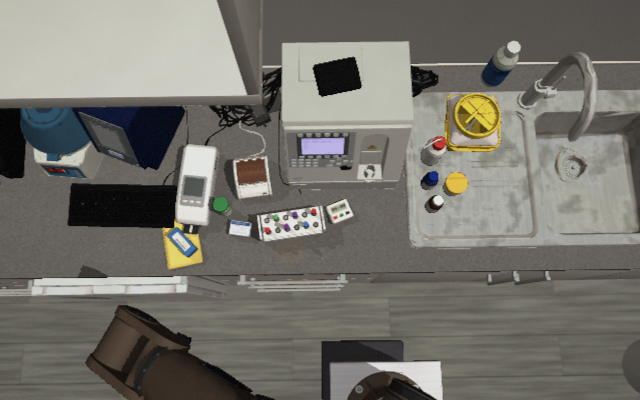

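The scene view shows the rack near (315,235); the top view shows it at (257–327, 205–240), with the analyser behind it. I'll enlarge both.

```bash
python3 - <<'E'
from h import *
shot("scene","s1",(280,190,360,270),7.5)
shot("top","t1",(250,195,340,250),8)
E
```

```text
(no output)
```

View pics/s1.png

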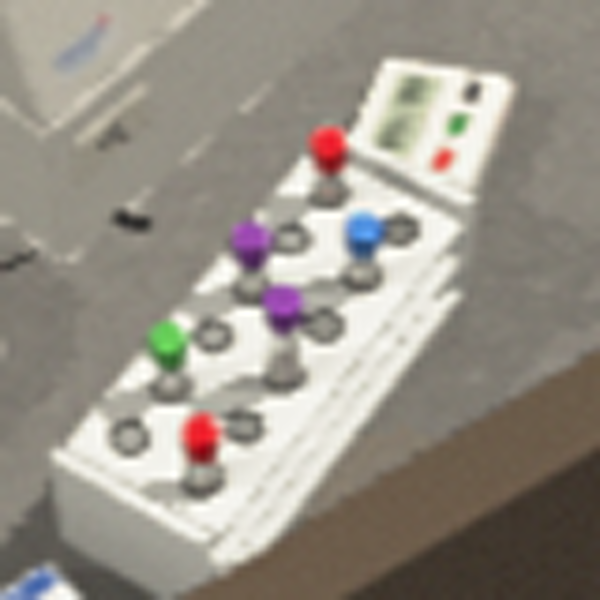

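View pics/t1.png

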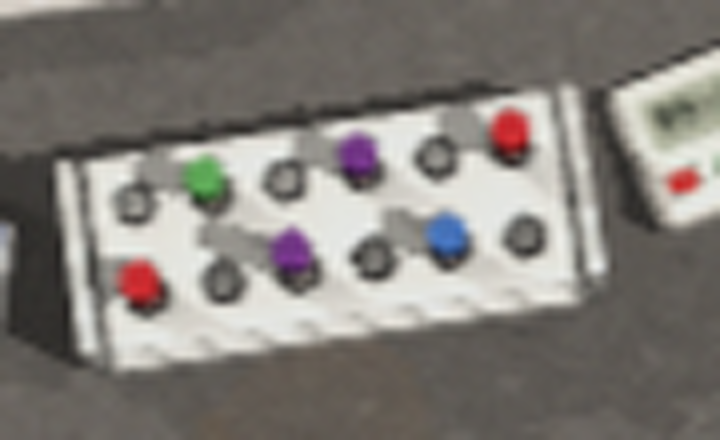

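Both crops show the loose tube: the front-row purple cap (scene crop (284,303), ring (286,372); top crop (292,250)). It stands farther above its ring than the others and casts a longer shadow. Next I'll fit the rack pose from the holes and caps.

```bash
cat > fit.py <<'E'
from h import *
from scipy.optimize import least_squares
ct,cs=read_camera("top"),read_camera("scene")
px=lambda p,o,s:(np.array(p)+.5)/s-.5+o
# (rack x, y, z) : crop pixel
top=[((17,70,55),(134,203)),((17,14,55),(285,180)),((17,-42,55),(436,157)),((-17,42,55),(224,281)),((-17,-14,55),(374,258)),((-17,-70,55),(525,235)),
((17,42,86),(205,178)),((17,-14,86),(358,155)),((17,-70,86),(510,130)),((-17,70,86),(139,282)),((-17,-42,86),(447,234)),((-17,14,'L'),(292,250))]
sc=[((17,70,55),(130,437)),((17,14,55),(213,335)),((17,-42,55),(292,238)),((-17,42,55),(243,427)),((-17,-14,55),(323,325)),((-17,-70,55),(401,230)),
((17,42,86),(168,343)),((17,-14,86),(251,243)),((17,-70,86),(328,150)),((-17,70,86),(201,438)),((-17,-42,86),(364,234)),((-17,14,'L'),(284,303))]
def P(v,q):
    c,s=np.cos(v[2]),np.sin(v[2]); z=86+v[3] if q[2]=='L' else q[2]
    return np.array([v[0]+c*q[0]-s*q[1],v[1]+s*q[0]+c*q[1],z])
def res(v,sets):
    r=[]
    for c,d,o,s in sets:
        for q,p in d: r.append(np.array(proj(c,P(v,q)))-px(p,o,s))
    return np.array(r)
T=(ct,top,np.array([250,195]),8);S=(cs,sc,np.array([280,190]),7.5)
for n,sets in(("both",[T,S]),("top",[T]),("scene",[S])):
    f=least_squares(lambda v:res(v,sets).ravel(),[480,150,0,20]); r=res(f.x,sets)
    print(n,f.x.round(3),"rms px",np.sqrt((r**2).mean()).round(2),"loose cap",P(f.x,(-17,14,'L')).round(1))
print(state()["eef_pos"])
E
python3 fit.py
```

```text
both [5.50991e+02 2.65964e+02 1.40000e-01 1.68270e+01] rms px 0.43 loose cap [532.2 277.5 102.8]
top [5.52625e+02 2.66261e+02 1.41000e-01 1.44940e+01] rms px 0.11 loose cap [533.8 277.7 100.5]
scene [5.49081e+02 2.66072e+02 1.37000e-01 1.81960e+01] rms px 0.2 loose cap [530.3 277.6 104.2]
[235.72037448 578.77458737 228.4619172 ]
```

```bash
python3 -m handwheel '[{"hand":0,"x":0.01,"y":-0.01,"z":0,"spin":0.3},{"hand":0,"x":0.03,"y":-0.03,"z":0,"spin":0.8},{"hand":0,"x":0.05,"y":-0.05,"z":0,"spin":1.2},{"hand":0,"x":0.075,"y":-0.075,"z":0,"spin":1.7},{"hand":0,"x":0.1,"y":-0.1,"z":0,"spin":2.2},{"hand":0,"x":0.125,"y":-0.125,"z":0,"spin":2.7},{"hand":0,"x":0.15,"y":-0.15,"z":0,"spin":3.2},{"hand":0,"x":0.175,"y":-0.175,"z":0,"spin":3.7},{"hand":0,"x":0.2,"y":-0.2,"z":0,"spin":4.2},{"hand":0,"x":0.225,"y":-0.225,"z":0,"spin":4.7},{"hand":0,"x":0.25,"y":-0.25,"z":0,"spin":5.2},{"hand":0,"x":0.27,"y":-0.272,"z":0,"spin":5.6},{"hand":0,"x":0.285,"y":-0.288,"z":0,"spin":5.8},{"hand":0,"x":0.293,"y":-0.298,"z":0,"spin":6},{"hand":0,"x":0.2965,"y":-0.3013,"z":0,"spin":6},{"hand":0,"x":0.2965,"y":-0.3013,"z":0,"spin":6},{"hand":0,"x":0.2965,"y":-0.3013,"z":-0.02,"spin":6},{"hand":0,"x":0.2965,"y":-0.3013,"z":-0.04,"spin":6},{"hand":0,"x":0.2965,"y":-0.3013,"z":-0.04,"spin":6},{"hand":0,"x":0.2965,"y":-0.3013,"z":-0.04,"spin":6}]'
python3 - <<'E'
from h import *
s=state();print(s["eef_pos"],s["tcp_rot"],s["ft_force"],s["opening"],s["t"])
shot("scene","s2",(270,150,370,250),6);shot("top","t2",(240,170,340,245),8)
E
```

```text
t: 1.97
eef_pos: [531.5, 278.3, 188.4]
tcp_rot: [-3.14, 0.0, 1.708]
ft_force: [0.0, -0.1, -0.3]
opening: 0.003
[531.45914026 278.25416066 188.37704069] [-3.13987219e+00  2.49282173e-04  1.70820373e+00] [ 0.00288259 -0.08851531 -0.29930366] 0.002911302958243373 1.9667
```

View pics/s2.png

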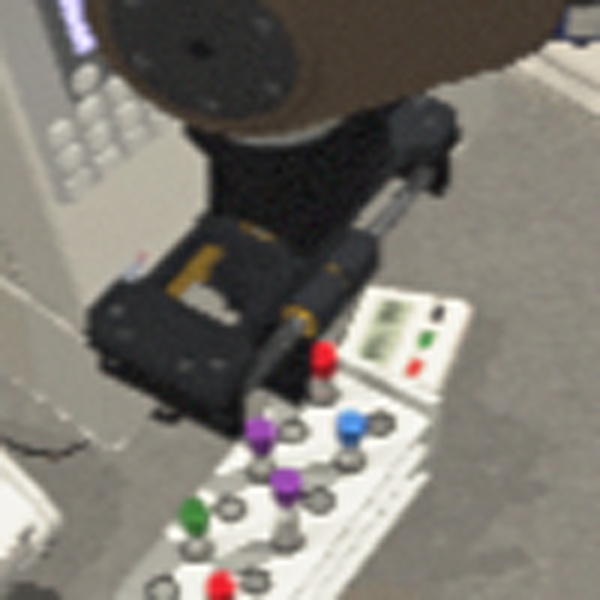

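View pics/t2.png

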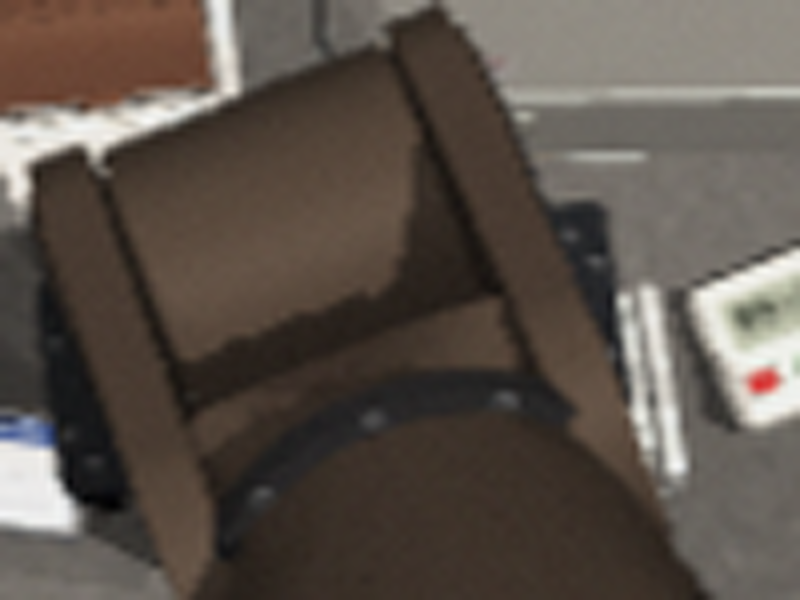

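The scene crop shows the closed fingers near (265,390), above the purple cap at (287,483). The arm hides the rack in the top view. Next I lower to the pointing height: TCP about 138, tips about 124.

```bash
python3 -m handwheel '[{"hand":0,"x":0.0005,"y":-0.0007,"z":-0.01,"spin":0},{"hand":0,"x":0.0005,"y":-0.0007,"z":-0.025,"spin":0},{"hand":0,"x":0.0005,"y":-0.0007,"z":-0.04,"spin":0},{"hand":0,"x":0.0005,"y":-0.0007,"z":-0.047,"spin":0},{"hand":0,"x":0.0005,"y":-0.0007,"z":-0.05,"spin":0},{"hand":0,"x":0.0005,"y":-0.0007,"z":-0.05,"spin":0},{"hand":0,"x":0.0005,"y":-0.0007,"z":-0.05,"spin":0},{"hand":0,"x":0.0005,"y":-0.0007,"z":-0.05,"spin":0}]'
python3 - <<'E'
from h import *
c=shot("scene","s3",(295,205,345,250),14)
p=state()["eef_pos"];print(p)
f=lambda q:((np.array(proj(c,q))-[295,205]+.5)*14-.5).round()
print("tip",f(p-[0,0,14]),"cap top est",[f(np.array([532.2,277.5,z])) for z in(106,110,114)])
E
```

```text
t: 2.73
eef_pos: [533.1, 277.0, 139.4]
tcp_rot: [3.14, -0.0, 1.708]
ft_force: [-0.6, -0.1, -0.5]
opening: 0.005
[533.06146241 276.98107928 139.41258456]
tip [309. 285.] cap top est [array([312., 346.]), array([311., 334.]), array([311., 322.])]
```

View pics/s3.png

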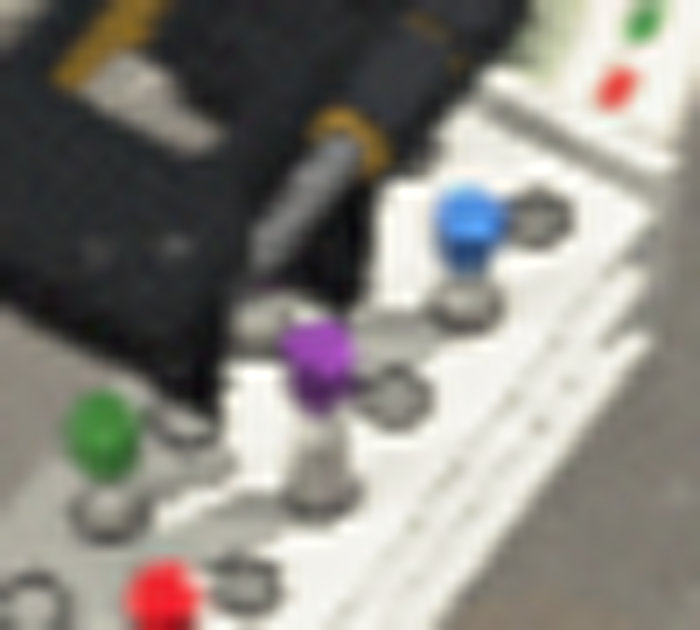

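The purple cap top is at about (321,350). The fingers are black and unclear, ending near (345,305). I'll brighten the picture to find the tips.

```bash
python3 - <<'E'
from h import *
c=read_camera("scene");im=c["img"][218:242,304:330,::-1]
im=(255*(im/255.)**.4).astype(np.uint8)
im=cv2.resize(im,None,fx=24,fy=24,interpolation=cv2.INTER_CUBIC)
f=lambda q:tuple(int(a) for a in ((np.array(proj(c,q))-[304,218]+.5)*24-.5).round())
p=state()["eef_pos"]-[0,0,14]
print("tip",f(p),"cap",f(np.array([532.2,277.5,108])),p)
for a in(-1,1):
  for b in(-1,1):print(a,b,f(p+[b*10,a*12,0]))
cv2.imwrite("pics/s4.png",im)
E
```

```text
tip (314, 177) cap (319, 271) [532.99778606 276.96015355 125.33156778]
-1 -1 (447, 159)
-1 1 (318, 68)
1 -1 (310, 287)
1 1 (180, 195)
```

View pics/s4.png

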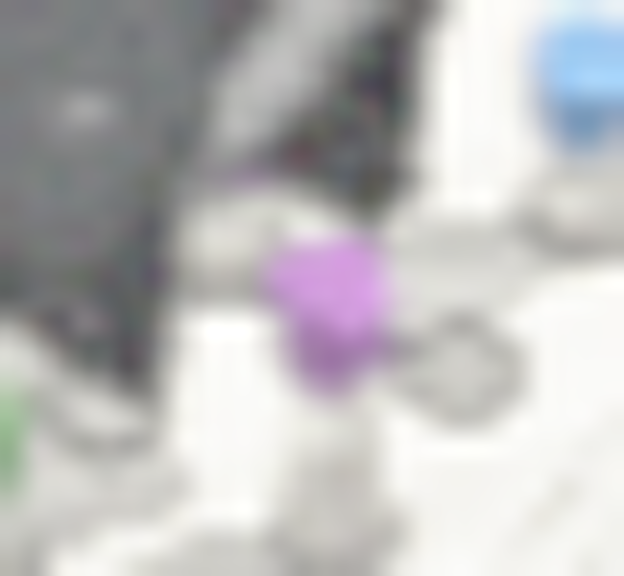

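The tip footprint (corners about (370,215) and (405,185)) matches the predicted tip within about 1 camera pixel. The cap top centre is at (327,288). I'll nudge 1 mm toward the scene camera's estimate, lower 2 mm, and hold for well over two seconds.

```bash
python3 -m handwheel '[{"hand":0,"x":-0.0012,"y":0.0008,"z":-0.002},{"hand":0,"x":-0.0012,"y":0.0008,"z":-0.002},{"hand":0,"x":-0.0012,"y":0.0008,"z":-0.002},{"hand":0,"x":-0.0012,"y":0.0008,"z":-0.002},{"hand":0,"x":-0.0012,"y":0.0008,"z":-0.002},{"hand":0,"x":-0.0012,"y":0.0008,"z":-0.002},{"hand":0,"x":-0.0012,"y":0.0008,"z":-0.002},{"hand":0,"x":-0.0012,"y":0.0008,"z":-0.002},{"hand":0,"x":-0.0012,"y":0.0008,"z":-0.002},{"hand":0,"x":-0.0012,"y":0.0008,"z":-0.002},{"hand":0,"x":-0.0012,"y":0.0008,"z":-0.002},{"hand":0,"x":-0.0012,"y":0.0008,"z":-0.002},{"hand":0,"x":-0.0012,"y":0.0008,"z":-0.002},{"hand":0,"x":-0.0012,"y":0.0008,"z":-0.002},{"hand":0,"x":-0.0012,"y":0.0008,"z":-0.002},{"hand":0,"x":-0.0012,"y":0.0008,"z":-0.002},{"hand":0,"x":-0.0012,"y":0.0008,"z":-0.002},{"hand":0,"x":-0.0012,"y":0.0008,"z":-0.002},{"hand":0,"x":-0.0012,"y":0.0008,"z":-0.002},{"hand":0,"x":-0.0012,"y":0.0008,"z":-0.002}]'
python3 -m handwheel '[{"hand":0,"z":0},{"hand":0,"z":0},{"hand":0,"z":0},{"hand":0,"z":0},{"hand":0,"z":0},{"hand":0,"z":0},{"hand":0,"z":0},{"hand":0,"z":0},{"hand":0,"z":0},{"hand":0,"z":0},{"hand":0,"z":0},{"hand":0,"z":0},{"hand":0,"z":0},{"hand":0,"z":0},{"hand":0,"z":0},{"hand":0,"z":0}]'
```

```text
invalid input
invalid input
```

```bash
python3 -m handwheel '[{"hand":0,"x":-0.0012,"y":0.0008,"z":-0.002,"spin":0},{"hand":0,"x":-0.0012,"y":0.0008,"z":-0.002,"spin":0},{"hand":0,"x":-0.0012,"y":0.0008,"z":-0.002,"spin":0},{"hand":0,"x":-0.0012,"y":0.0008,"z":-0.002,"spin":0},{"hand":0,"x":-0.0012,"y":0.0008,"z":-0.002,"spin":0},{"hand":0,"x":-0.0012,"y":0.0008,"z":-0.002,"spin":0},{"hand":0,"x":-0.0012,"y":0.0008,"z":-0.002,"spin":0},{"hand":0,"x":-0.0012,"y":0.0008,"z":-0.002,"spin":0},{"hand":0,"x":-0.0012,"y":0.0008,"z":-0.002,"spin":0},{"hand":0,"x":-0.0012,"y":0.0008,"z":-0.002,"spin":0},{"hand":0,"x":-0.0012,"y":0.0008,"z":-0.002,"spin":0},{"hand":0,"x":-0.0012,"y":0.0008,"z":-0.002,"spin":0},{"hand":0,"x":-0.0012,"y":0.0008,"z":-0.002,"spin":0},{"hand":0,"x":-0.0012,"y":0.0008,"z":-0.002,"spin":0},{"hand":0,"x":-0.0012,"y":0.0008,"z":-0.002,"spin":0},{"hand":0,"x":-0.0012,"y":0.0008,"z":-0.002,"spin":0},{"hand":0,"x":-0.0012,"y":0.0008,"z":-0.002,"spin":0},{"hand":0,"x":-0.0012,"y":0.0008,"z":-0.002,"spin":0},{"hand":0,"x":-0.0012,"y":0.0008,"z":-0.002,"spin":0},{"hand":0,"x":-0.0012,"y":0.0008,"z":-0.002,"spin":0}]'
python3 -m handwheel '[{"hand":0,"x":0,"y":0,"z":0,"spin":0},{"hand":0,"x":0,"y":0,"z":0,"spin":0},{"hand":0,"x":0,"y":0,"z":0,"spin":0},{"hand":0,"x":0,"y":0,"z":0,"spin":0},{"hand":0,"x":0,"y":0,"z":0,"spin":0},{"hand":0,"x":0,"y":0,"z":0,"spin":0},{"hand":0,"x":0,"y":0,"z":0,"spin":0},{"hand":0,"x":0,"y":0,"z":0,"spin":0},{"hand":0,"x":0,"y":0,"z":0,"spin":0},{"hand":0,"x":0,"y":0,"z":0,"spin":0},{"hand":0,"x":0,"y":0,"z":0,"spin":0},{"hand":0,"x":0,"y":0,"z":0,"spin":0},{"hand":0,"x":0,"y":0,"z":0,"spin":0},{"hand":0,"x":0,"y":0,"z":0,"spin":0}]'
```

```text
t: 4.5
eef_pos: [531.6, 277.6, 136.7]
tcp_rot: [3.142, -0.0, 1.708]
ft_force: [-0.0, 0.3, -0.0]
opening: 0.004
t: 5.67
eef_pos: [531.6, 277.7, 136.7]
tcp_rot: [3.142, -0.0, 1.708]
ft_force: [0.4, -0.5, -0.2]
opening: 0.006
```

Held for about 2.8 s. Now I press slowly to just short of home and check the force.

```bash
python3 -m handwheel '[{"hand":0,"x":0,"y":0,"z":-0.002,"spin":0},{"hand":0,"x":0,"y":0,"z":-0.004,"spin":0},{"hand":0,"x":0,"y":0,"z":-0.006,"spin":0},{"hand":0,"x":0,"y":0,"z":-0.008,"spin":0},{"hand":0,"x":0,"y":0,"z":-0.01,"spin":0},{"hand":0,"x":0,"y":0,"z":-0.012,"spin":0},{"hand":0,"x":0,"y":0,"z":-0.014,"spin":0},{"hand":0,"x":0,"y":0,"z":-0.016,"spin":0},{"hand":0,"x":0,"y":0,"z":-0.018,"spin":0},{"hand":0,"x":0,"y":0,"z":-0.02,"spin":0},{"hand":0,"x":0,"y":0,"z":-0.022,"spin":0}]'
python3 -m handwheel '[{"hand":0,"x":0,"y":0,"z":-0.001,"spin":0},{"hand":0,"x":0,"y":0,"z":-0.002,"spin":0},{"hand":0,"x":0,"y":0,"z":-0.003,"spin":0},{"hand":0,"x":0,"y":0,"z":-0.004,"spin":0},{"hand":0,"x":0,"y":0,"z":-0.005,"spin":0},{"hand":0,"x":0,"y":0,"z":-0.006,"spin":0},{"hand":0,"x":0,"y":0,"z":-0.007,"spin":0},{"hand":0,"x":0,"y":0,"z":-0.008,"spin":0}]'
```

```text
t: 6.58
eef_pos: [531.6, 277.7, 114.7]
tcp_rot: [3.141, -0.0, 1.708]
ft_force: [-0.9, -0.7, 2.5]
opening: 0.003
t: 7.25
eef_pos: [531.6, 277.6, 106.6]
tcp_rot: [3.142, -0.0, 1.708]
ft_force: [-0.5, -1.0, 1.5]
opening: 0.002
```

```bash
python3 -m handwheel '[{"hand":0,"x":0,"y":0,"z":-0.0005,"spin":0},{"hand":0,"x":0,"y":0,"z":-0.001,"spin":0},{"hand":0,"x":0,"y":0,"z":-0.0015,"spin":0},{"hand":0,"x":0,"y":0,"z":-0.002,"spin":0},{"hand":0,"x":0,"y":0,"z":-0.0022,"spin":0}]'
python3 -m handwheel '[{"hand":0,"x":0,"y":0,"z":-0.0003,"spin":0},{"hand":0,"x":0,"y":0,"z":-0.0005,"spin":0},{"hand":0,"x":0,"y":0,"z":-0.0005,"spin":0}]'
```

```text
t: 7.67
eef_pos: [531.7, 277.7, 104.7]
tcp_rot: [3.141, -0.0, 1.708]
ft_force: [-1.2, 0.0, 7.6]
opening: 0.008
t: 7.92
eef_pos: [531.8, 277.7, 104.6]
tcp_rot: [3.141, -0.0, 1.708]
ft_force: [-2.0, -0.8, 9.2]
opening: 0.006
```

```bash
python3 -m handwheel '[{"hand":0,"x":0,"y":0,"z":-0.0003,"spin":0},{"hand":0,"x":0,"y":0,"z":-0.0006,"spin":0},{"hand":0,"x":0,"y":0,"z":-0.0006,"spin":0},{"hand":0,"x":0,"y":0,"z":-0.0006,"spin":0}]'
```

```text
t: 8.25
eef_pos: [531.9, 277.8, 104.5]
tcp_rot: [3.14, -0.0, 1.708]
ft_force: [-2.8, -1.9, 13.7]
opening: 0.006
```

The tube is on a hard stop: force rose from 9 to 14 N with almost no motion. I'll lift straight off and withdraw along the incoming path for a view.

```bash
python3 -m handwheel '[{"hand":0,"x":0,"y":0,"z":0.003,"spin":0},{"hand":0,"x":0,"y":0,"z":0.015,"spin":0},{"hand":0,"x":0,"y":0,"z":0.04,"spin":0},{"hand":0,"x":0,"y":0,"z":0.07,"spin":0},{"hand":0,"x":0,"y":0,"z":0.1,"spin":0},{"hand":0,"x":0,"y":0,"z":0.12,"spin":0},{"hand":0,"x":-0.015,"y":0.015,"z":0.125,"spin":0},{"hand":0,"x":-0.035,"y":0.035,"z":0.125,"spin":0},{"hand":0,"x":-0.06,"y":0.06,"z":0.125,"spin":0},{"hand":0,"x":-0.085,"y":0.085,"z":0.125,"spin":-0.5},{"hand":0,"x":-0.11,"y":0.11,"z":0.125,"spin":-1},{"hand":0,"x":-0.135,"y":0.135,"z":0.125,"spin":-2},{"hand":0,"x":-0.16,"y":0.16,"z":0.125,"spin":-3},{"hand":0,"x":-0.185,"y":0.185,"z":0.125,"spin":-4},{"hand":0,"x":-0.21,"y":0.21,"z":0.125,"spin":-5},{"hand":0,"x":-0.235,"y":0.235,"z":0.125,"spin":-5.5},{"hand":0,"x":-0.26,"y":0.26,"z":0.125,"spin":-6},{"hand":0,"x":-0.27,"y":0.27,"z":0.125,"spin":-6},{"hand":0,"x":-0.27,"y":0.27,"z":0.125,"spin":-6},{"hand":0,"x":-0.27,"y":0.27,"z":0.125,"spin":-6}]'
python3 - <<'E'
from h import *
shot("scene","s5",(280,190,360,270),7.5)
E
```

```text
t: 9.92
eef_pos: [261.3, 547.5, 227.9]
tcp_rot: [3.141, 0.001, 1.186]
ft_force: [1.3, -0.5, 0.2]
opening: 0.003
```

View pics/s5.png

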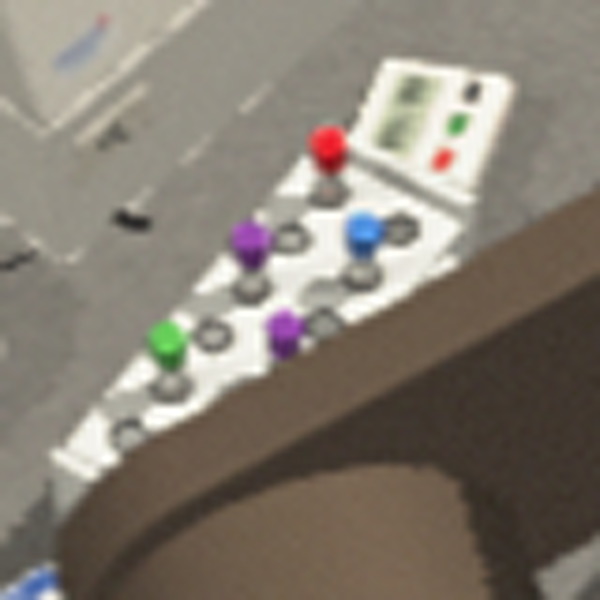

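```bash
python3 -c "
from cell import *
s=state();print(s['t'],abs(s['qvel']).max());print(job_done())"
```

```text
9.9667 0.021183296058959505
the job is handed in; nothing more can be done
None
```

The loose tube was the purple-capped one in the front row, third place from the left end. It is now pressed home, and I handed the job in at about 10 s.

- **Pointing:** I held the closed fingertips about 15–17 mm above the middle of the cap for about 2.8 s, without touching it. The height of the cap is my estimate from the cameras.
- **Pressing:** I pressed down slowly until it hit a hard stop. The fingertips stopped 90.5 mm above the bench, and the force rose from about 9 to 14 N over the last 0.1 mm of travel. I then lifted off and withdrew.
- **Last picture:** the cap sits at about (284, 333), within 3 pixels of where the neighbouring home caps put it (283, 336) in the enlarged crop. The other caps and the timer in view had not moved. The arm hid the front-left red cap, most of the carton and the front of the rack, so I could not check those.
- **Disagreement:** the two cameras placed the cap about 3.5 mm apart along x (530.3 and 533.8 mm). I used 531.6 mm, near the middle, which is well within the cap's radius of about 8 mm.

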